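Hold the green check cell in the light gate

TASK

Zero the light gate while its light path is empty: press the red plunger right down to its stop, hold it there for a moment, and let it spring back up. Then pick the green cell out of the tray, gripping it by its white frosted faces only and never touching its clear ones, and hold it still and upright between the two posts, clear of the gate, at the middle of the gap with the beam passing squarely through its clear faces, somewhere in their lower two thirds and midway between the frosted sides. Finish while still holding it there; do not knock it against the gate, and leave the amber and blue cells standing in place.

Things in the scene. Friction and masses are not known exactly. Their poses are not given: they have to be found in the camera images.
- green_cell: green check cell: solid sealed upright block loose in the tray, 26 (x) x 32 (y) x 90 mm tall, 0.15 kg, green cap. Origin: centre of its underside, z up. Clear tinted faces look to its +x and -x, white frosted faces to its +y and -y (32 mm over the outsides); all four run from 6 to 80 mm above the underside.
- amber_cell: amber check cell: solid sealed upright block loose in the tray, 26 (x) x 32 (y) x 90 mm tall, 0.15 kg, amber cap. Origin: centre of its underside, z up. Clear tinted faces look to its +x and -x, white frosted faces to its +y and -y (32 mm over the outsides); all four run from 6 to 80 mm above the underside. Stays where it is.
- blue_cell: blue check cell: solid sealed upright block loose in the tray, 26 (x) x 32 (y) x 90 mm tall, 0.15 kg, blue cap. Origin: centre of its underside, z up. Clear tinted faces look to its +x and -x, white frosted faces to its +y and -y (32 mm over the outsides); all four run from 6 to 80 mm above the underside. Stays where it is.
- green_frosted_left: the white frosted plate on the green cell's +y face, 18 mm wide, 74 mm tall, 2 mm thick; may be gripped. Origin is the cell's own origin, not the plate's middle.
- green_frosted_right: the white frosted plate on the green cell's -y face, the same size; may be gripped. Origin is the cell's own origin.
- green_panes: the two clear panes on the green cell's +x and -x faces, 18 mm wide, 74 mm tall; fingers must not touch them. Origin is the cell's own origin.
- cell_tray: fixed grey tray with a low rim, 270 (its x) x 110 x 14 mm, floor 4 mm thick. Origin: centre of its underside. The three cells stand in a row along its x, 85 mm apart, in any order, each turned a little its own way.
- light_gate: fixed gate: base plate 220 (x) x 90 x 12 mm, origin centre of its underside, z up. Two grey posts 50 x 56 mm, tops 112 mm above the table (lamp at +x, sensor at -x), 110 mm apart face to face; gap open above and at the sides. Beam runs along x, 85 mm above the table; yellow lines on the posts mark it. At -y (x 20, y -90 mm) a black block 50 x 50 mm, 57 mm high, with the red plunger
- beam_middle (a point): the middle of the light beam, halfway between the two posts, 85 mm above the table; axes as the light gate's
- plunger_top (a point): centre of the top of the red plunger head (30 mm across), 83 mm above the table when up; moves down with it
- zero_plunger (a joint): travel of the red zero plunger: 0 up, grows as it is pressed down, 0.012 m at its stop. Its spring pushes back with about 3 N at the top and 7 N at the stop and returns it when let go.
Not all that is in view belongs to the job. What is meant by the blue_cell is not pink, and is the larger of those in its own colour.

How it is judged (in metres and radians):
On the way, in this order (a step that is already met when the one before it is completed fails the run):
1. the zero plunger is pressed to its stop while no cell is in the light path (value of joint zero_plunger above 0.0105 m and horizontal distance between each of green_cell, amber_cell, blue_cell and beam_middle above 0.08 m), for 0.2 s.
2. the plunger has sprung back up (value of joint zero_plunger below 0.002 m), for 0.1 s.
3. the green cell is lifted, gripped by both frosted faces (contact force between the fingers and green_frosted_left above 1 N and contact force between the fingers and green_frosted_right above 1 N and height (world z) of green_cell above 0.025 m), for 0.2 s.
At the end, for the whole second after the job is handed in: Green cell held by both frosted faces, still, off the gate; beam middle within 22 mm of it along the beam, 6 mm sideways, 8-60 mm above its underside; clear faces square to beam within 8 deg, upright within 7 deg; plunger up; amber and blue upright within 20 mm of their start (contact force between the fingers and green_frosted_left above 1 N and contact force between the fingers and green_frosted_right above 1 N and x of beam_middle in the frame of green_cell between -0.022 and 0.022 m and y of beam_middle in the frame of green_cell between -0.006 and 0.006 m and z of beam_middle in the frame of green_cell between 0.008 and 0.06 m and angle between the x axis of green_cell and the x axis of light_gate, either way round below 0.14 rad and angle between green_cell's own z axis and vertical below 0.12 rad and linear speed of green_cell below 0.02 m/s and contact force between green_cell and light_gate below 0.1 N and value of joint zero_plunger below 0.002 m and distance of each of amber_cell, blue_cell from where it was at the start of the episode below 0.02 m and angle between each of amber_cell, blue_cell's own z axis and vertical below 0.1 rad); the arm keeps its last pose, push and grip.
It fails at once if the fingers touch a clear face of the green cell (contact force between the fingers and green_panes above 0.5 N).
It fails at once if the green cell is knocked against the light gate (contact force between green_cell and light_gate above 4 N).
It fails at once if the amber cell is knocked over or carried off (distance of amber_cell from where it was at the start of the episode above 0.03 m or angle between amber_cell's own z axis and vertical above 0.4 rad).
It fails at once if the blue cell is knocked over or carried off (distance of blue_cell from where it was at the start of the episode above 0.03 m or angle between blue_cell's own z axis and vertical above 0.4 rad).
It also fails if it takes over 48 s, if anything falls off the work surface, if the arm or the gripper's body presses on something with over 40 N, if the wrist force passes 120 N, or if a joint passes its speed limit or range.

ROBOT

A 6-joint arm with a two-finger parallel gripper is mounted at the origin on a cart in front of the work surface, level with it; the furniture and walls round the work are solid. World frame = base frame: x ahead of the robot, y to its left, z up, the work surface at z = 0. Lengths are in m, angles in degrees, forces in N, time in s.
With the tool pointing down it reaches from about 0.325 to 0.875 m from the base axis. Payload 4.4 kg.
Tool frame: the origin (TCP) lies on the centre line of the jaws, within the pads' length; the fingertips stand 11 mm ahead of it and the grasp point (between the pads) lies 8 mm behind it; z points along the fingers, y is the direction in which the jaws open and shut (so a half turn about z gives the same grasp; the last joint's range is limited). The gripper opens to 85 mm and grips with 20 to 120 N. Pads are 22 mm wide; open, the fingers measure 114 mm over their backs; the gripper's body (76 mm by 85 mm) begins 54 mm behind the grasp point. The pads swing forward as they close: fully open they stand 13 mm farther back than shut.
Start: joints at [66.893, 11.837, 88.321, -0, 79.842, -8.623], TCP at [0.144, 0.557, 0.242] pointing down, gripper open.
Joint ranges: [-156.59, 156.59], [-49.26, 127.26], [12.9, 141.05], [-63.56, 243.56], [4.71, 150.69], [-161.64, 161.64]. Speed limits (degrees/s): [159.86, 159.86, 180, 180, 180, 180].

INTERFACE

Orientations are given as [roll, pitch, yaw] about the fixed x, y, z axes, in that order (R = Rz(yaw) Ry(pitch) Rx(roll)).
In Python, from cell import r gives the robot as it stands.
- The arm moves only by the shell command python3 -m pendant 'ROWS'. ROWS is JSON, a list of rows, each an object with "gripper": the finger opening in m, from 0 to 0.0854; "translation": the shift along the tool's x, y, z in m, a list of three; "rotation": the turn, a rotation vector about the tool's x, y, z in rad, a list of three. In form: [{"gripper": gripper, "translation": [x, y, z], "rotation": [ax, ay, az]}, ...]. A call has exactly 5 rows; each row shifts and turns the commanded pose from where the row before left it, along the tool's axes as they then stand; what a row does not reach is not made up. A row lasts 1/10 s, in which the tool goes at most 50 mm and 8.59 degrees, less where a joint would pass 70% of its speed; a pose out of reach is approached as far as the arm can. A call with a gripper value outside its range is refused whole. The fingers move at their own pace and stop on an object; the grip force is fixed at half the most. Time passes only in rows, so rows that do not move let the fingers close, or fill a call up. It gives the time, the measured TCP pose, the force and the opening at its end, in the units of the state.
- r.state(): the state, without advancing time (a new reading comes with each control period).
- r.snapshot(name): name is "scene" or "top" or "wrist"; returns a dict with "frame" (480x640x3 uint8, red, green, blue), "K" (3x3 intrinsics, pixels), "rvec" (rotation vector, rad) and "tvec" (3), from world to camera coordinates, as OpenCV has them. Camera axes: x right, y down, z forward; pixel columns grow to the right and rows downward; lengths in m; the calibration is good to about 2 mm. A picture is of the moment at which its call begins. There is no depth.
- r.close_job(): hands the job in, once; it reports no verdict.
Trained networks look in a picture, given as the dict that the camera call returned (one of the last four; its "shot" number tells which), for a name from the list of things; names that differ only in an ending like _2 or _b are one class to them, and where a whole thing is asked for, a point or a joint stands for the part that bears it (a point fixed in the world has none). Each returns a list of dicts, best first, with "p" (0 to 1); they miss things now and then, are a little off and sometimes report something else, mostly with a low value. They report only what shows in the picture. A call takes as long as a camera call. They do not tell look-alikes from the thing itself.
- r.search_frame(picture, target): "position" ([x, y, z] in m, in world coordinates, good to about 4 mm: the middle of the surface that is visible of it).
- r.spot_point(picture, target): "position" ([x, y, z] in m, in world coordinates, good to about 4 mm: a listed point, or the origin of a listed thing).
The state is a dict: "clock": time; "q": joint angles; "joint_vel": joint speeds; "tau": joint torques, N m; "position": TCP position; "ee_rot": TCP orientation; "wrist_force": force on the tool from outside, world axes, zero at the start; "ft_torque": the same for the moment, N m; "grip_width": opening from 0.0 (shut) to 1.0 (fully open).
Only numpy, scipy, OpenCV 4.12 (cv2) and the standard library are available. Lean on these libraries where they do the work, as an engineer would, in place of code of your own. Each camera call takes 0.05 s, during which the arm holds its last target.

## Working session

There is one attempt and no reset: what is moved stays moved. The work goes in short steps, Python scripts to look and compute and a shell command to move; the robot and the scene stay as the last step left them, time stands still between calls to the robot, and variables do not carry over. Pictures are saved under pics/ and viewed, and the job is handed in when it is done.

```bash
ls; mkdir -p pics; python3 - <<'E'
from cell import r
import cv2
print(r.state())
for n in ["scene","top","wrist"]:
    s=r.snapshot(n); cv2.imwrite(f"pics/{n}0.png",s["frame"][:,:,::-1])
    print(n,s["tvec"],s["rvec"],s["K"][0][0])
    if n!="wrist":
        for t in ["green_cell","amber_cell","blue_cell","cell_tray","light_gate","beam_middle","plunger_top"]:
            print(n,t,[(d["p"],d["position"]) for d in r.spot_point(s,t)][:4])
E
```

```text
pics
{'clock': 0.0, 'q': array([ 6.68924718e+01,  1.18883018e+01,  8.84062841e+01,  1.43632651e-03,
        7.98410415e+01, -8.62066755e+00]), 'joint_vel': array([-0.01592705,  0.07097193,  0.01867663,  0.08118649,  0.02845658,
        0.03903995]), 'tau': array([-1.27313939e-03, -3.83035254e+01, -2.91597408e+01, -3.13724677e-04,
        1.04645477e-02,  3.21355401e-05]), 'position': array([0.14352727, 0.55603303, 0.24107328]), 'ee_rot': array([-1.79866117e+02, -2.17266865e-02,  1.65512859e+02]), 'wrist_force': array([-0.11320781, -1.17765169, -0.2763963 ]), 'ft_torque': array([ 0.00175339, -0.0249955 , -0.0041501 ]), 'grip_width': 1.0012523186643}
scene [0.26290355 0.25934967 0.43217375] [ 1.14294825 -1.91457136  1.25006464] 482.3422832663869
scene green_cell [(0.71, [0.6322, 0.1962, 0.006])]
scene amber_cell [(0.72, [0.4614, 0.1822, 0.0012])]
scene blue_cell [(0.88, [0.5426, 0.1795, 0.0055]), (0.83, [0.4735, 0.0644, -0.0003]), (0.58, [0.5598, 0.0561, 0.0034])]
scene cell_tray [(0.97, [0.5378, 0.1855, -0.0005])]
scene light_gate [(0.78, [0.5532, -0.0832, -0.0041]), (0.4, [0.6315, 0.2025, 0.0037])]
scene beam_middle [(0.59, [0.5553, -0.088, 0.0847])]
scene plunger_top [(0.57, [0.5631, -0.1779, 0.0805]), (0.28, [0.5499, -0.0836, -0.0038])]
top [0.00578856 0.57453256 0.93476741] [ 2.14446509 -2.09213865  0.18863375] 614.7627391263403
top green_cell [(0.87, [0.6291, 0.194, 0.0016])]
top amber_cell [(0.73, [0.4557, 0.1822, 0.0048])]
top blue_cell [(0.77, [0.5348, 0.1783, 0.0054]), (0.61, [0.4725, 0.0695, -0.0039]), (0.5, [0.5633, 0.0536, 0.0055])]
top cell_tray [(0.65, [0.5448, 0.1894, -0.0003])]
top light_gate [(0.63, [0.5501, -0.084, -0.0009])]
top beam_middle [(0.69, [0.5567, -0.0873, 0.0838])]
top plunger_top [(0.49, [0.5611, -0.1772, 0.083])]
wrist [-0.57494491 -0.04071778  0.38033275] [-2.27772902 -1.7638718  -0.27881426] 346.98562986597057
```

View pics/scene0.png

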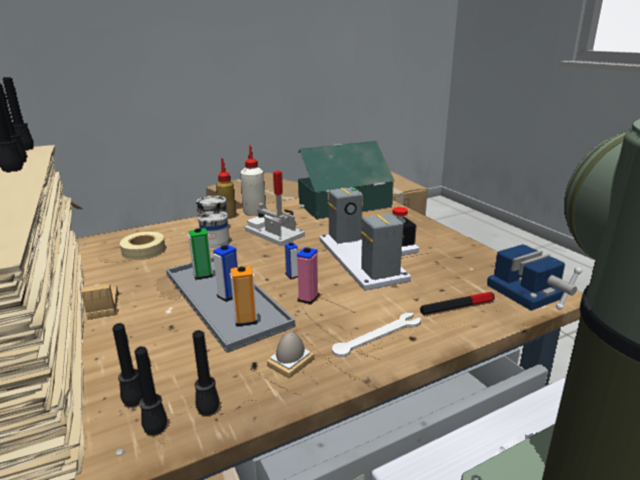

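View pics/top0.png

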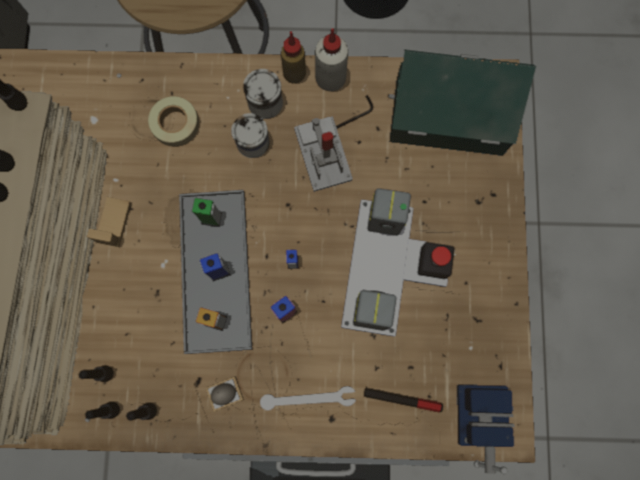

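The three blue-capped candidates are the large blue cell in the tray (212,265), a small blue one (292,258), and a pink block with a blue cap (284,308). The tray one fits: it isn't pink and is the larger. There is only one green cell, at (204,210). I'll enlarge to confirm and to get the orientations.

```bash
cat > h.py <<'E'
import numpy as np, cv2
def ray(s,uv,z):
    K=np.array(s["K"]);R=cv2.Rodrigues(np.array(s["rvec"],float))[0];t=np.array(s["tvec"],float)
    d=R.T@np.linalg.inv(K)@np.array([uv[0],uv[1],1.]);c=-R.T@t
    return c+d*(z-c[2])/d[2]
def proj(s,p):
    return cv2.projectPoints(np.array(p,float).reshape(-1,3),np.array(s["rvec"],float),np.array(s["tvec"],float),np.array(s["K"],float),None)[0].reshape(-1,2)
E
python3 - <<'E'
from cell import r
import cv2,numpy as np
s=r.snapshot("top");f=s["frame"][:,:,::-1]
a=cv2.resize(f[185:345,175:310],None,fx=4.4,fy=3.7,interpolation=cv2.INTER_CUBIC)
a=cv2.resize(f[185:335,175:310],None,fx=4,fy=4,interpolation=cv2.INTER_CUBIC)
cv2.imwrite("pics/c1.png",a)
a=cv2.resize(f[180:340,335:465],None,fx=3.7,fy=3.7,interpolation=cv2.INTER_CUBIC)
cv2.imwrite("pics/c2.png",a)
s=r.snapshot("wrist");cv2.imwrite("pics/w1.png",s["frame"][:,:,::-1])
E
```

```text
(no output)
```

View pics/c1.png

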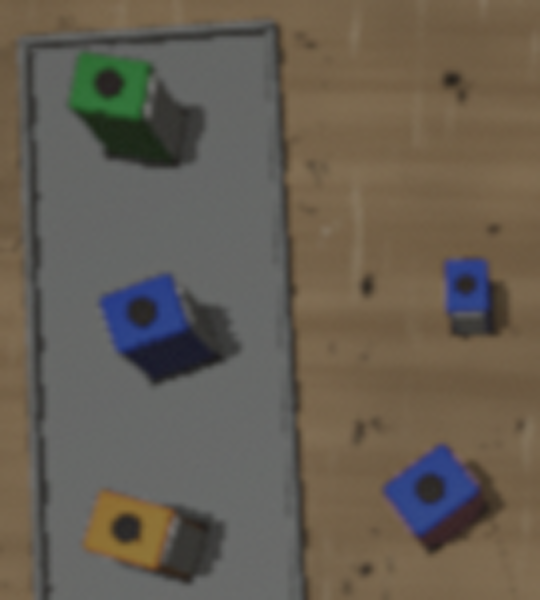

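View pics/c2.png

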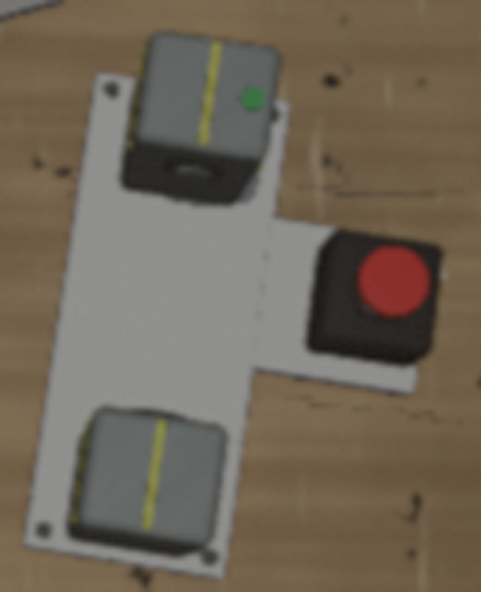

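View pics/w1.png

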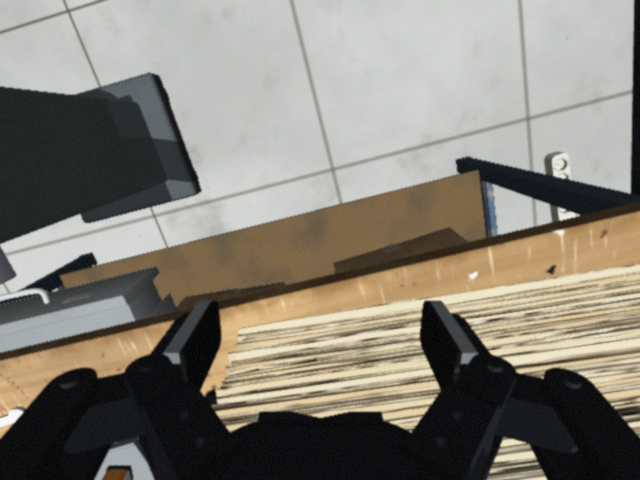

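```bash
python3 - <<'E'
from cell import r
from h import *
s=r.snapshot("top")
P=[ray(s,(175+u/4,185+v/4),.094) for u,v in [(80,54),(153,66),(145,118),(70,102)]]
P=np.array(P);print(P.round(4),P.mean(0))
ang=lambda d:np.degrees(np.arctan2(d[1],d[0]))
print("edges",[ (np.linalg.norm(P[(i+1)%4]-P[i]).round(4),ang(P[(i+1)%4]-P[i]).round(1)) for i in range(4)])
Q=[ray(s,(335+u/3.7,180+v/3.7),.112) for u,v in [(217,42),(204,143),(163,420),(148,528)]]
print(np.array(Q).round(4)); print(ang(Q[0]-Q[3]),ang((Q[0]+Q[1]-Q[2]-Q[3])),(Q[1]+Q[2])/2, (Q[0]+Q[3])/2, np.linalg.norm(Q[1]-Q[2]),np.linalg.norm(Q[0]-Q[3]))
print("plunger",ray(s,(335+394/3.7,180+282/3.7),.083))
# base plate corners z .012
B=[ray(s,(335+u/3.7,180+v/3.7),.012) for u,v in [(97,72),(288,103),(224,577),(25,545)]]
B=np.array(B);print(B.round(4),B.mean(0))
print("edges",[ (np.linalg.norm(B[(i+1)%4]-B[i]).round(4),ang(B[(i+1)%4]-B[i]).round(1)) for i in range(4)])
T=[ray(s,(175+u/4,185+v/4),.014) for u,v in [(20,40),(275,23)]]
print(T)
E
```

```text
[[0.6407 0.2096 0.094 ]
 [0.6365 0.1807 0.094 ]
 [0.6155 0.1826 0.094 ]
 [0.6212 0.2123 0.094 ]] [0.62847639 0.19628821 0.094     ]
edges [(np.float64(0.0292), np.float64(-98.2)), (np.float64(0.0211), np.float64(174.7)), (np.float64(0.0303), np.float64(79.1)), (np.float64(0.0196), np.float64(-7.9))]
[[ 0.6543 -0.0995  0.112 ]
 [ 0.6111 -0.0942  0.112 ]
 [ 0.496  -0.078   0.112 ]
 [ 0.4526 -0.0723  0.112 ]]
-7.680588597420527 -7.801961306920595 [ 0.55355623 -0.08613614  0.112     ] [ 0.55346723 -0.08591615  0.112     ] 0.11615065181140223 0.2035328733734074
plunger [ 0.55998444 -0.17733933  0.083     ]
[[ 0.6677 -0.0561  0.012 ]
 [ 0.655  -0.1438  0.012 ]
 [ 0.4388 -0.1147  0.012 ]
 [ 0.4506 -0.0268  0.012 ]] [ 0.55303822 -0.08536457  0.012     ]
edges [(np.float64(0.0886), np.float64(-98.2)), (np.float64(0.2182), np.float64(172.3)), (np.float64(0.0888), np.float64(82.3)), (np.float64(0.219), np.float64(-7.7))]
[array([0.66778467, 0.25292068, 0.014     ]), array([0.67781549, 0.14446151, 0.014     ])]
```

```bash
python3 -m pendant '[{"gripper":0,"translation":[-0.025,-0.033,0],"rotation":[0,0,-0.0235]},{"gripper":0,"translation":[-0.025,-0.033,0],"rotation":[0,0,-0.0235]},{"gripper":0,"translation":[-0.025,-0.033,0],"rotation":[0,0,-0.0235]},{"gripper":0,"translation":[-0.025,-0.033,0],"rotation":[0,0,-0.0235]},{"gripper":0,"translation":[-0.025,-0.033,0],"rotation":[0,0,-0.0235]}]'
```

```text
clock: 1.5
position: [0.2328, 0.3684, 0.2424]
ee_rot: [180.0, 0.0, 172.4]
wrist_force: [0.6, 0.4, -0.4]
grip_width: 0.142
```

```bash
python3 -m pendant '[{"gripper":0,"translation":[-0.025,-0.033,0],"rotation":[0,0,0]},{"gripper":0,"translation":[-0.025,-0.033,0],"rotation":[0,0,0]},{"gripper":0,"translation":[-0.025,-0.033,0],"rotation":[0,0,0]},{"gripper":0,"translation":[-0.025,-0.033,0],"rotation":[0,0,0]},{"gripper":0,"translation":[-0.025,-0.033,0],"rotation":[0,0,0]}]'
```

```text
clock: 2.0
position: [0.3346, 0.188, 0.2427]
ee_rot: [180.0, 0.1, 172.3]
wrist_force: [1.3, -0.1, -0.2]
grip_width: 0.003
```

```bash
python3 -m pendant '[{"gripper":0,"translation":[-0.027,-0.033,0],"rotation":[0,0,0]},{"gripper":0,"translation":[-0.027,-0.033,0],"rotation":[0,0,0]},{"gripper":0,"translation":[-0.027,-0.033,0],"rotation":[0,0,0]},{"gripper":0,"translation":[-0.027,-0.033,0],"rotation":[0,0,0]},{"gripper":0,"translation":[-0.027,-0.033,0],"rotation":[0,0,0]}]'
```

```text
clock: 2.5
position: [0.4463, 0.006, 0.2426]
ee_rot: [180.0, 0.1, 172.2]
wrist_force: [0.4, 1.0, -0.7]
grip_width: 0.002
```

```bash
python3 -m pendant '[{"gripper":0,"translation":[-0.027,-0.033,0],"rotation":[0,0,0]},{"gripper":0,"translation":[-0.027,-0.033,0],"rotation":[0,0,0]},{"gripper":0,"translation":[-0.027,-0.033,0],"rotation":[0,0,0]},{"gripper":0,"translation":[-0.027,-0.033,0],"rotation":[0,0,0]},{"gripper":0,"translation":[0,0,0],"rotation":[0,0,0]}]'
```

```text
clock: 3.0
position: [0.5368, -0.1423, 0.2421]
ee_rot: [-179.9, 0.1, 172.0]
wrist_force: [-0.5, 0.7, 1.0]
grip_width: 0.002
```

```bash
python3 - <<'E'
from cell import r
from h import *
print(r.state()["position"])
s=r.snapshot("wrist");cv2.imwrite("pics/w2.png",s["frame"][:,:,::-1])
for t in ["plunger_top","beam_middle"]:
    print(t,[(d["p"],d["position"]) for d in r.spot_point(s,t)])
print(proj(s,[[.5612,-.1776,.083],[.5535,-.0857,.085]]))
E
```

```text
[ 0.53677424 -0.14226022  0.2420882 ]
plunger_top [(0.85, [0.5607, -0.1786, 0.0881])]
beam_middle [(0.78, [0.5529, -0.0899, 0.0855])]
[[285.26065664 249.54263079]
 [387.66743348 228.34143777]]
```

View pics/w2.png

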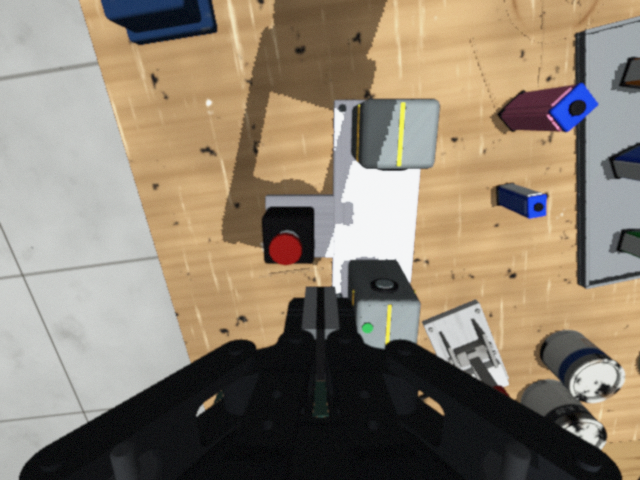

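The wrist view shows the plunger head at (286,249), which matches the predicted (285,250). I'll go down onto it.

```bash
python3 -m pendant '[{"gripper":0,"translation":[-0.010,-0.011,0.02],"rotation":[0,0,0]},{"gripper":0,"translation":[-0.010,-0.011,0.03],"rotation":[0,0,0]},{"gripper":0,"translation":[-0.009,-0.010,0.03],"rotation":[0,0,0]},{"gripper":0,"translation":[0,0,0.03],"rotation":[0,0,0]},{"gripper":0,"translation":[0,0,0],"rotation":[0,0,0]}]'
```

```text
clock: 3.65
position: [0.555, -0.1702, 0.1275]
ee_rot: [179.8, -0.6, 172.3]
wrist_force: [-1.4, -0.6, -0.9]
grip_width: -0.002
```

```bash
python3 -m pendant '[{"gripper":0,"translation":[0,0,0.01],"rotation":[0,0,0]},{"gripper":0,"translation":[0,0,0.01],"rotation":[0,0,0]},{"gripper":0,"translation":[0,0,0.005],"rotation":[0,0,0]},{"gripper":0,"translation":[0,0,0],"rotation":[0,0,0]},{"gripper":0,"translation":[0,0,0],"rotation":[0,0,0]}]'
```

```text
clock: 4.15
position: [0.5595, -0.1733, 0.1079]
ee_rot: [-180.0, 0.1, 172.3]
wrist_force: [0.3, 0.6, -0.4]
grip_width: 0.001
```

```bash
python3 -m pendant '[{"gripper":0,"translation":[-0.002,-0.004,0.008],"rotation":[0,0,0]},{"gripper":0,"translation":[0,0,0.008],"rotation":[0,0,0]},{"gripper":0,"translation":[0,0,0.006],"rotation":[0,0,0]},{"gripper":0,"translation":[0,0,0.004],"rotation":[0,0,0]},{"gripper":0,"translation":[0,0,0],"rotation":[0,0,0]}]'
```

```text
clock: 4.65
position: [0.5617, -0.1786, 0.0824]
ee_rot: [-179.9, 0.1, 172.2]
wrist_force: [-0.4, -2.7, 5.7]
grip_width: 0.002
```

```bash
python3 -m pendant '[{"gripper":0,"translation":[0,0,0.002],"rotation":[0,0,0]},{"gripper":0,"translation":[0,0,0.001],"rotation":[0,0,0]},{"gripper":0,"translation":[0,0,0],"rotation":[0,0,0]},{"gripper":0,"translation":[0,0,0],"rotation":[0,0,0]},{"gripper":0,"translation":[0,0,0],"rotation":[0,0,0]}]'
```

```text
clock: 5.15
position: [0.5618, -0.1786, 0.0819]
ee_rot: [-179.9, 0.1, 172.3]
wrist_force: [-4.4, 0.2, 18.0]
grip_width: -0.001
```

18 N is well above the spring's 7 N, so the plunger is on its stop. I'll hold briefly, then release.

```bash
python3 -m pendant '[{"gripper":0,"translation":[0,0,0],"rotation":[0,0,0]},{"gripper":0,"translation":[0,0,0],"rotation":[0,0,0]},{"gripper":0,"translation":[0,0,-0.015],"rotation":[0,0,0]},{"gripper":0,"translation":[0,0,-0.03],"rotation":[0,0,0]},{"gripper":0,"translation":[0,0,-0.03],"rotation":[0,0,0]}]'
```

```text
clock: 5.65
position: [0.5592, -0.1767, 0.1525]
ee_rot: [179.9, -0.2, 172.2]
wrist_force: [1.0, 0.1, -0.4]
grip_width: -0.001
```

```bash
python3 -m pendant '[{"gripper":0,"translation":[0,0,-0.04],"rotation":[0,0,0]},{"gripper":0,"translation":[0,0,-0.04],"rotation":[0,0,0]},{"gripper":0.085,"translation":[0,0.03,-0.02],"rotation":[0,0,0]},{"gripper":0.085,"translation":[0,0.03,0],"rotation":[0,0,0]},{"gripper":0.085,"translation":[0,0.03,0],"rotation":[0,0,0]}]'
```

```text
clock: 6.15
position: [0.5727, -0.0874, 0.2538]
ee_rot: [180.0, 0.0, 172.2]
wrist_force: [0.2, -0.8, -0.2]
grip_width: 0.498
```

```bash
python3 - <<'E'
from cell import r
from h import *
print(r.state()["position"])
s=r.snapshot("scene");cv2.imwrite("pics/s3.png",s["frame"][:,:,::-1])
print([(d["p"],d["position"]) for d in r.spot_point(s,"plunger_top")])
cv2.imwrite("pics/s3.png",cv2.resize(s["frame"][180:300,300:440,::-1],None,fx=4,fy=4))
E
```

```text
[ 0.57273629 -0.087401    0.25378008]
[]
```

View pics/s3.png

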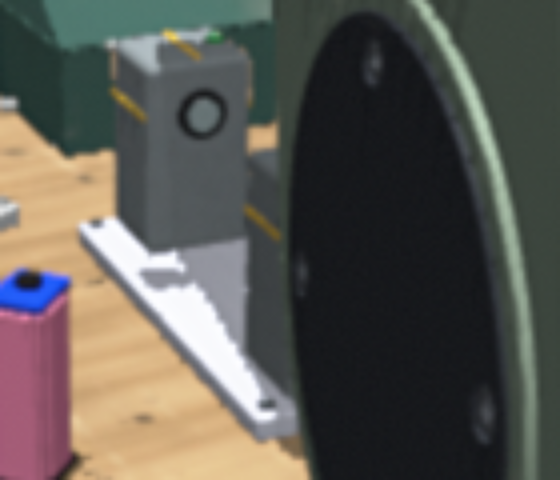

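```bash
python3 -m pendant '[{"gripper":0.085,"translation":[-0.004,0.032,0],"rotation":[0,0,0]},{"gripper":0.085,"translation":[-0.004,0.032,0],"rotation":[0,0,0]},{"gripper":0.085,"translation":[-0.004,0.032,0],"rotation":[0,0,0]},{"gripper":0.085,"translation":[-0.004,0.032,0],"rotation":[0,0,0]},{"gripper":0.085,"translation":[-0.004,0.032,0],"rotation":[0,0,0]}]'
```

```text
clock: 6.75
position: [0.6137, 0.068, 0.252]
ee_rot: [-180.0, -0.1, 172.2]
wrist_force: [0.2, -0.6, 1.5]
grip_width: 0.996
```

```bash
python3 -m pendant '[{"gripper":0.085,"translation":[-0.004,0.032,0],"rotation":[0,0,0]},{"gripper":0.085,"translation":[-0.004,0.032,0],"rotation":[0,0,0]},{"gripper":0.085,"translation":[-0.004,0.032,0],"rotation":[0,0,0]},{"gripper":0.085,"translation":[-0.004,0.02,0],"rotation":[0,0,0]},{"gripper":0.085,"translation":[0,0,0],"rotation":[0,0,0]}]'
```

```text
clock: 7.25
position: [0.6454, 0.1823, 0.2517]
ee_rot: [-180.0, -0.1, 172.4]
wrist_force: [0.7, -0.2, -0.7]
grip_width: 0.994
```

```bash
python3 - <<'E'
from cell import r
from h import *
print(r.state()["position"])
s=r.snapshot("wrist");cv2.imwrite("pics/w4.png",s["frame"][:,:,::-1])
for t in ["green_cell","amber_cell","blue_cell"]:
    print(t,[(d["p"],d["position"]) for d in r.spot_point(s,t)])
s=r.snapshot("scene");print([(d["p"],d["position"]) for d in r.spot_point(s,"plunger_top")])
s=r.snapshot("top");print([(d["p"],d["position"]) for d in r.spot_point(s,"plunger_top")])
E
```

```text
[0.64538429 0.18226751 0.25165045]
green_cell [(0.65, [0.631, 0.1964, 0.0034])]
amber_cell [(0.67, [0.4529, 0.1804, 0.0018])]
blue_cell [(0.74, [0.537, 0.1802, 0.0041]), (0.71, [0.4751, 0.0689, 0.0018]), (0.66, [0.5588, 0.0597, 0.0032])]
[]
[(0.61, [0.5629, -0.1752, 0.0818]), (0.56, [0.4555, 0.1803, 0.005])]
```

View pics/w4.png

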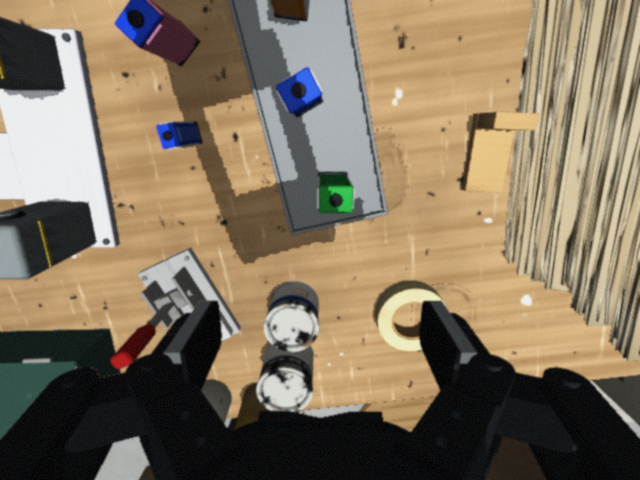

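The green cell's cap is at about (337,198) in this view, with its −x clear face showing at (333,180). I'll enlarge it to measure the yaw.

```bash
python3 - <<'E'
import cv2
f=cv2.imread("pics/w4.png")[160:230,300:375]
cv2.imwrite("pics/w4c.png",cv2.resize(f,None,fx=8,fy=8,interpolation=cv2.INTER_CUBIC))
E
```

```text
(no output)
```

View pics/w4c.png

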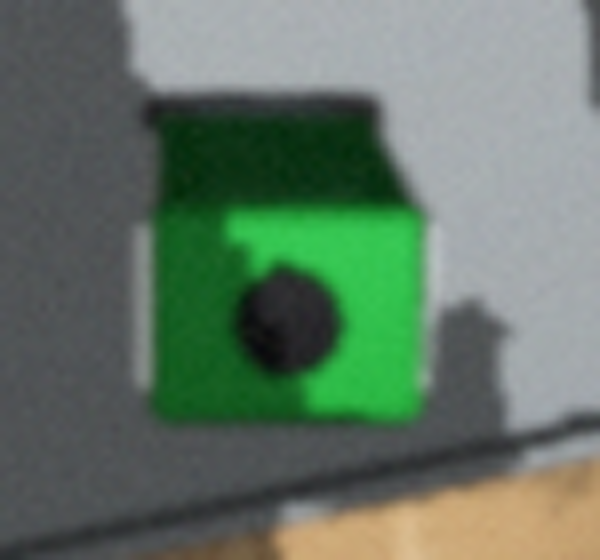

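```bash
python3 - <<'E'
from cell import r
from h import *
st=r.state();print(st["position"],st["ee_rot"])
s=r.snapshot("wrist")
P=np.array([ray(s,(300+u/8,160+v/8),.094) for u,v in [(153,208),(424,208),(424,420),(153,420)]])
print(P.round(4),P.mean(0))
ang=lambda d:np.degrees(np.arctan2(d[1],d[0]))
print([ (np.linalg.norm(P[(i+1)%4]-P[i]).round(4),ang(P[(i+1)%4]-P[i]).round(1)) for i in range(4)])
print(ray(s,(300+290/8,160+320/8),.096))
y=np.radians(st["ee_rot"][2]);d=P.mean(0)[:2]-st["position"][:2]
print("tool",d@[np.cos(y),np.sin(y)],d@[np.sin(y),-np.cos(y)])
E
```

```text
[0.64560599 0.1791485  0.25338219] [-1.79989087e+02 -4.15959830e-03  1.72167168e+02]
[[0.6175 0.182  0.094 ]
 [0.6214 0.2104 0.094 ]
 [0.6443 0.2079 0.094 ]
 [0.6403 0.1789 0.094 ]] [0.63089664 0.19479324 0.094     ]
[(np.float64(0.0286), np.float64(82.2)), (np.float64(0.023), np.float64(-6.2)), (np.float64(0.0293), np.float64(-97.8)), (np.float64(0.023), np.float64(172.1))]
[0.63099239 0.19485338 0.096     ]
tool 0.01670422465766856 0.013494137175871383
```

Yaw is −7.7°, the same as the gate, so no rotation is needed.

```bash
python3 -m pendant '[{"gripper":0.085,"translation":[0.009,0.007,0.02],"rotation":[0,0,0]},{"gripper":0.085,"translation":[0.009,0.007,0.03],"rotation":[0,0,0]},{"gripper":0.085,"translation":[0,0,0.03],"rotation":[0,0,0]},{"gripper":0.085,"translation":[0,0,0.03],"rotation":[0,0,0]},{"gripper":0.085,"translation":[0,0,0.0],"rotation":[0,0,0]}]'
```

```text
clock: 8.2
position: [0.6256, 0.1956, 0.1377]
ee_rot: [-179.8, -0.6, 172.2]
wrist_force: [-0.4, 0.0, -1.0]
grip_width: 0.994
```

```bash
python3 - <<'E'
from cell import r
from h import *
s=r.snapshot("wrist");cv2.imwrite("pics/w5.png",s["frame"][:,:,::-1])
st=r.state();print(st["position"],st["ee_rot"])
print(proj(s,[.630,.1955,.094]))
E
```

```text
[0.62764103 0.19595038 0.1407164 ] [-179.89260596   -0.32779262  172.2297917 ]
[[321.58492738 280.87604229]]
```

View pics/w5.png

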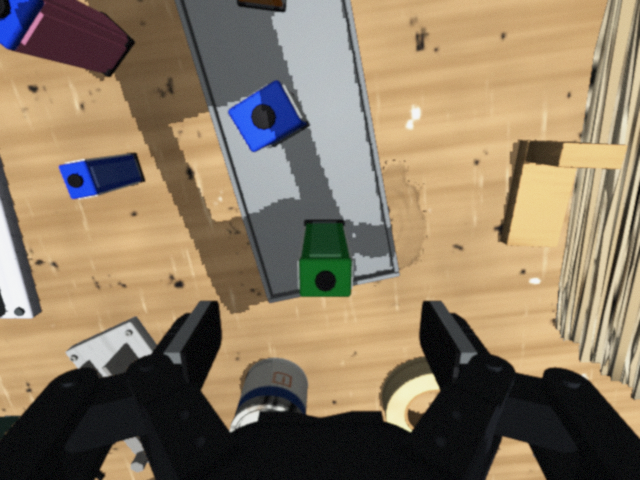

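```bash
python3 -m pendant '[{"gripper":0.085,"translation":[0,0.0015,0.01],"rotation":[0,0,0]},{"gripper":0.085,"translation":[0,0,0.01],"rotation":[0,0,0]},{"gripper":0.085,"translation":[0,0,0.01],"rotation":[0,0,0]},{"gripper":0.085,"translation":[0,0,0.01],"rotation":[0,0,0]},{"gripper":0.085,"translation":[0,0,0],"rotation":[0,0,0]}]'
```

```text
clock: 8.75
position: [0.6284, 0.1978, 0.1011]
ee_rot: [-179.9, -0.2, 172.2]
wrist_force: [-0.7, 1.3, 0.0]
grip_width: 0.996
```

```bash
python3 - <<'E'
from cell import r
from h import *
s=r.snapshot("wrist");cv2.imwrite("pics/w6.png",s["frame"][:,:,::-1])
st=r.state();print(st["position"],st["ee_rot"],st["wrist_force"])
E
```

```text
[0.62897662 0.19789547 0.10191951] [-1.79953994e+02 -1.40029809e-01  1.72246883e+02] [-0.0650603   0.18883625 -0.30264105]
```

View pics/w6.png

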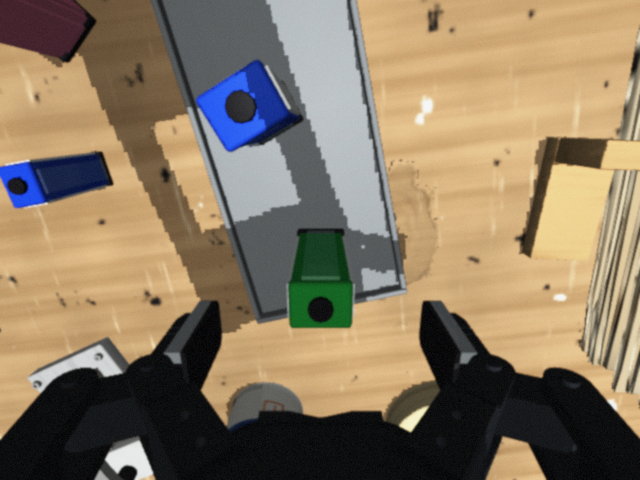

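The cap at (320,308) is centred between the finger inner edges at 220 and 420. I'll go down and grip.

```bash
python3 -m pendant '[{"gripper":0.085,"translation":[0,0,0.012],"rotation":[0,0,0]},{"gripper":0.085,"translation":[0,0,0.012],"rotation":[0,0,0]},{"gripper":0.085,"translation":[0,0,0.012],"rotation":[0,0,0]},{"gripper":0.085,"translation":[0,0,0.01],"rotation":[0,0,0]},{"gripper":0.085,"translation":[0,0,0],"rotation":[0,0,0]}]'
```

```text
clock: 9.3
position: [0.6279, 0.1977, 0.0544]
ee_rot: [-179.9, -0.3, 172.2]
wrist_force: [-1.2, 0.3, -0.1]
grip_width: 1.002
```

```bash
python3 -m pendant '[{"gripper":0.06,"translation":[0,0,0],"rotation":[0,0,0]},{"gripper":0.04,"translation":[0,0,0],"rotation":[0,0,0]},{"gripper":0.02,"translation":[0,0,0],"rotation":[0,0,0]},{"gripper":0.01,"translation":[0,0,0],"rotation":[0,0,0]},{"gripper":0.01,"translation":[0,0,0],"rotation":[0,0,0]}]'; python3 -c "
from cell import r
print(r.state()['position'],r.state()['ee_rot'])"
```

```text
clock: 9.8
position: [0.6306, 0.1981, 0.0582]
ee_rot: [180.0, 0.1, 172.2]
wrist_force: [0.8, -0.7, 1.9]
grip_width: 0.368
[0.63059573 0.19814208 0.0582202 ] [1.79972744e+02 9.49250051e-02 1.72245607e+02]
```

```bash
python3 -m pendant '[{"gripper":0.01,"translation":[0,0,-0.01],"rotation":[0,0,0]},{"gripper":0.01,"translation":[0,0,-0.02],"rotation":[0,0,0]},{"gripper":0.01,"translation":[0,0,-0.02],"rotation":[0,0,0]},{"gripper":0.01,"translation":[0,0,-0.02],"rotation":[0,0,0]},{"gripper":0.01,"translation":[0,0,-0.02],"rotation":[0,0,0]}]'
```

```text
clock: 10.3
position: [0.6294, 0.198, 0.1481]
ee_rot: [-180.0, -0.0, 172.2]
wrist_force: [0.4, -0.2, -1.2]
grip_width: 0.369
```

```bash
python3 -m pendant '[{"gripper":0.01,"translation":[0,0,-0.02],"rotation":[0,0,0]},{"gripper":0.01,"translation":[0,0,-0.02],"rotation":[0,0,0]},{"gripper":0.01,"translation":[0,0,-0.02],"rotation":[0,0,0]},{"gripper":0.01,"translation":[0,0,-0.01],"rotation":[0,0,0]},{"gripper":0.01,"translation":[0,0,0],"rotation":[0,0,0]}]'
```

```text
clock: 10.8
position: [0.6309, 0.1983, 0.2196]
ee_rot: [179.9, 0.2, 172.2]
wrist_force: [0.2, -0.6, -2.0]
grip_width: 0.362
```

```bash
python3 - <<'E'
from cell import r
from h import *
s=r.snapshot("wrist");cv2.imwrite("pics/w7.png",s["frame"][:,:,::-1])
st=r.state();print(st["position"],st["ee_rot"],st["wrist_force"],st["grip_width"])
d=np.array([.5535,-.0857])-st["position"][:2];y=np.radians(st["ee_rot"][2])
print("tool",d@[np.cos(y),np.sin(y)],d@[np.sin(y),-np.cos(y)])
E
```

```text
[0.63004151 0.19813982 0.21784135] [1.79979891e+02 5.93578454e-02 1.72248619e+02] [-0.93905857  0.81622914 -2.12497208] 0.36976507578800777
tool 0.0375592785619824 -0.2915697928795217
```

View pics/w7.png

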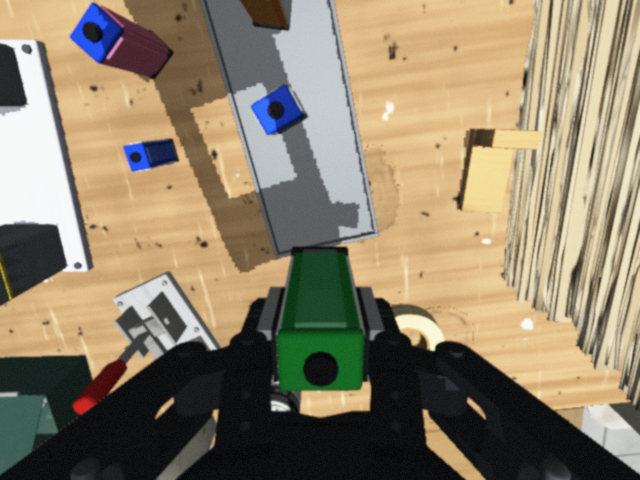

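The cell is gripped by the white frosted faces at (270,315) and (372,315) and is upright. Carrying it over to the gate.

```bash
python3 -m pendant '[{"gripper":0.01,"translation":[0.004,-0.015,0],"rotation":[0,0,0]},{"gripper":0.01,"translation":[0.004,-0.025,0],"rotation":[0,0,0]},{"gripper":0.01,"translation":[0.004,-0.03,0],"rotation":[0,0,0]},{"gripper":0.01,"translation":[0.004,-0.03,0],"rotation":[0,0,0]},{"gripper":0.01,"translation":[0.004,-0.03,0],"rotation":[0,0,0]}]'
```

```text
clock: 11.35
position: [0.5904, 0.07, 0.2153]
ee_rot: [-179.9, -0.2, 172.2]
wrist_force: [-0.1, -0.1, -1.7]
grip_width: 0.363
```

```bash
python3 -m pendant '[{"gripper":0.01,"translation":[0.004,-0.03,0],"rotation":[0,0,0]},{"gripper":0.01,"translation":[0.004,-0.03,0],"rotation":[0,0,0]},{"gripper":0.01,"translation":[0.004,-0.03,0],"rotation":[0,0,0]},{"gripper":0.01,"translation":[0.003,-0.02,0],"rotation":[0,0,0]},{"gripper":0.01,"translation":[0,-0.01,0],"rotation":[0,0,0]}]'
```

```text
clock: 11.85
position: [0.5593, -0.0471, 0.2156]
ee_rot: [-180.0, -0.2, 172.1]
wrist_force: [-0.3, 0.4, -0.6]
grip_width: 0.368
```

```bash
python3 - <<'E'
from cell import r
from h import *
s=r.snapshot("top");cv2.imwrite("pics/t8.png",s["frame"][:,:,::-1])
s=r.snapshot("wrist");cv2.imwrite("pics/w8.png",s["frame"][:,:,::-1])
print([(d["p"],d["position"]) for d in r.spot_point(s,"beam_middle")])
st=r.state();print(st["position"],st["ee_rot"],st["wrist_force"],st["grip_width"])
d=np.array([.5535,-.0857])-st["position"][:2];y=np.radians(st["ee_rot"][2])
print("tool",d@[np.cos(y),np.sin(y)],d@[np.sin(y),-np.cos(y)])
c,q=np.cos(np.radians(-7.75)),np.sin(np.radians(-7.75))
w=lambda x,y,z:[.5535+c*x-q*y,-.0857+q*x+c*y,z]
print(proj(s,[w(-55,0,0) if 0 else w(-.055,0,.112),w(-.105,0,.112),w(.055,0,.112),w(.105,0,.112)]))
E
```

```text
[(0.63, [0.5521, -0.0889, 0.0838])]
[ 0.56084493 -0.0451898   0.21644668] [ 1.79963109e+02 -8.72230593e-02  1.72171536e+02] [ 0.04367868 -0.15324858 -1.47386265] 0.3673710570681086
tool 0.0017586779616566215 -0.041133092731878554
[[262.68591938 159.26273346]
 [258.39040307  77.54350989]
 [270.39501682 305.92297481]
 [273.2887152  360.97358299]]
```

View pics/w8.png

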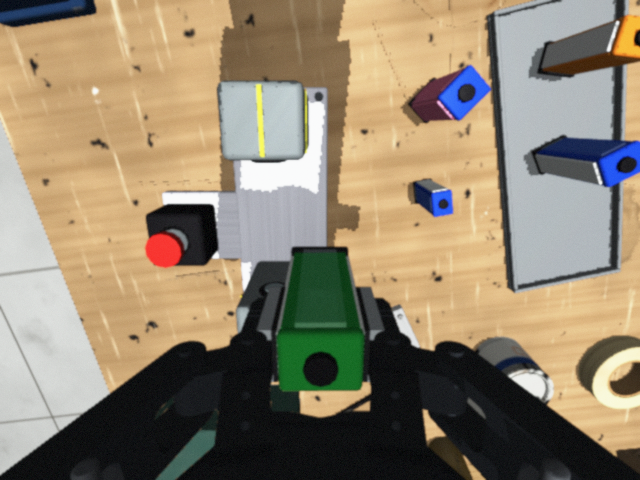

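```bash
python3 -m pendant '[{"gripper":0.01,"translation":[0.001,-0.015,0],"rotation":[0,0,0]},{"gripper":0.01,"translation":[0.001,-0.015,0],"rotation":[0,0,0]},{"gripper":0.01,"translation":[0,-0.011,0],"rotation":[0,0,0]},{"gripper":0.01,"translation":[0,0,0],"rotation":[0,0,0]},{"gripper":0.01,"translation":[0,0,0],"rotation":[0,0,0]}]'
```

```text
clock: 12.5
position: [0.554, -0.0855, 0.2173]
ee_rot: [180.0, 0.0, 172.2]
wrist_force: [-0.1, 0.5, -2.2]
grip_width: 0.366
```

```bash
cat > chk.py <<'E'
import sys
from cell import r
from h import *
s=r.snapshot("wrist");cv2.imwrite(f"pics/w{sys.argv[1]}.png",s["frame"][:,:,::-1])
st=r.state();print(st["position"],st["ee_rot"],st["wrist_force"],st["grip_width"])
d=np.array([.5535,-.0857])-st["position"][:2];y=np.radians(st["ee_rot"][2])
print("tool",d@[np.cos(y),np.sin(y)],d@[np.sin(y),-np.cos(y)])
c,q=np.cos(np.radians(-7.75)),np.sin(np.radians(-7.75))
w=lambda x,y,z:[.5535+c*x-q*y,-.0857+q*x+c*y,z]
print(proj(s,[w(-.055,0,.112),w(-.105,0,.112),w(.055,0,.112),w(.105,0,.112)]))
E
python3 chk.py 9
```

```text
[ 0.55403167 -0.08519968  0.2172944 ] [1.79972931e+02 2.14577413e-03 1.72230857e+02] [-0.28473911  0.06259439 -1.28800151] 0.3672029971338824
tool 0.00045915603949283707 -0.0005675965923518429
[[319.8230528  159.38280624]
 [319.72508029  78.09789409]
 [319.9987498  305.15343411]
 [320.06465572 359.83362811]]
```

View pics/w9.png

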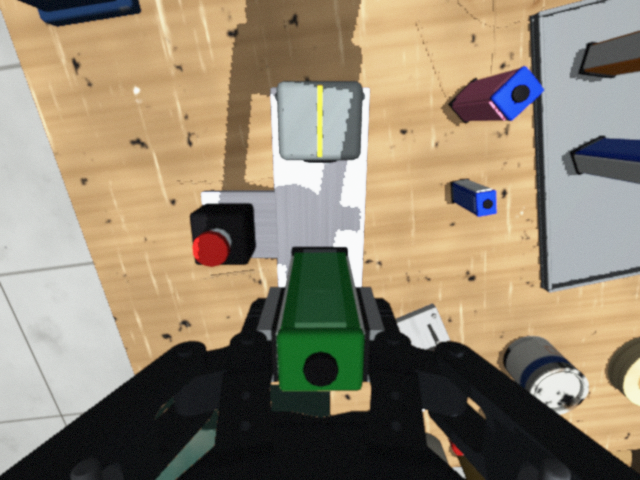

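The yellow line at column 320 lines up with the cell's centre at column 320. Lowering straight down.

```bash
python3 -m pendant '[{"gripper":0.01,"translation":[0,0,0.008],"rotation":[0,0,0]},{"gripper":0.01,"translation":[0,0,0.012],"rotation":[0,0,0]},{"gripper":0.01,"translation":[0,0,0.012],"rotation":[0,0,0]},{"gripper":0.01,"translation":[0,0,0.012],"rotation":[0,0,0]},{"gripper":0.01,"translation":[0,0,0.012],"rotation":[0,0,0]}]'
```

```text
clock: 13.05
position: [0.5535, -0.085, 0.1595]
ee_rot: [180.0, -0.1, 172.3]
wrist_force: [-0.1, 0.6, -2.5]
grip_width: 0.368
```

```bash
python3 -m pendant '[{"gripper":0.01,"translation":[0,0,0.012],"rotation":[0,0,0]},{"gripper":0.01,"translation":[0,0,0.012],"rotation":[0,0,0]},{"gripper":0.01,"translation":[0,0,0.012],"rotation":[0,0,0]},{"gripper":0.01,"translation":[0,0,0.012],"rotation":[0,0,0]},{"gripper":0.01,"translation":[0,0,0.007],"rotation":[0,0,0]}]'
```

```text
clock: 13.55
position: [0.5533, -0.0851, 0.1047]
ee_rot: [180.0, -0.1, 172.2]
wrist_force: [-0.1, -0.4, -1.9]
grip_width: 0.368
```

```bash
python3 -m pendant '[{"gripper":0.01,"translation":[0,0,0],"rotation":[0,0,0]},{"gripper":0.01,"translation":[0,0,0],"rotation":[0,0,0]},{"gripper":0.01,"translation":[0,0,0],"rotation":[0,0,0]},{"gripper":0.01,"translation":[0,0,0],"rotation":[0,0,0]},{"gripper":0.01,"translation":[0,0,0],"rotation":[0,0,0]}]'; python3 chk.py 10; python3 - <<'E'
from cell import r
from h import *
s=r.snapshot("top");cv2.imwrite("pics/t10.png",s["frame"][:,:,::-1])
for t in ["green_cell","amber_cell","blue_cell","plunger_top"]: print(t,[(d["p"],d["position"]) for d in r.spot_point(s,t)])
s=r.snapshot("scene");cv2.imwrite("pics/s10.png",s["frame"][:,:,::-1])
for t in ["green_cell","amber_cell","blue_cell"]: print(t,[(d["p"],d["position"]) for d in r.spot_point(s,t)])
E
```

```text
clock: 14.05
position: [0.5544, -0.0854, 0.1069]
ee_rot: [-180.0, 0.1, 172.3]
wrist_force: [1.4, 0.2, -1.0]
grip_width: 0.366
[ 0.55431207 -0.08535597  0.10677592] [-1.79991323e+02  5.60494349e-02  1.72248168e+02] [-0.58332687  0.11752702 -1.89072047] 0.36844947298997277
tool 0.0007582420829933143 -0.0004504238161411967
[[319.40829745 188.00520745]
 [319.29653752  34.48880823]
 [319.57894064 422.40519645]
 [319.63484449 499.19621646]]
green_cell [(0.42, [0.5562, -0.09, 0.05])]
amber_cell [(0.76, [0.455, 0.18, 0.0033])]
blue_cell [(0.86, [0.5384, 0.1786, 0.0025]), (0.82, [0.4727, 0.0707, -0.0031]), (0.66, [0.5632, 0.0549, 0.004])]
plunger_top []
green_cell [(0.63, [0.5555, -0.0864, 0.0549])]
amber_cell [(0.64, [0.4574, 0.1819, 0.0034])]
blue_cell [(0.94, [0.5387, 0.18, 0.0055]), (0.9, [0.4757, 0.0659, -0.0005]), (0.8, [0.5585, 0.0551, 0.0042])]
```

View pics/w10.png

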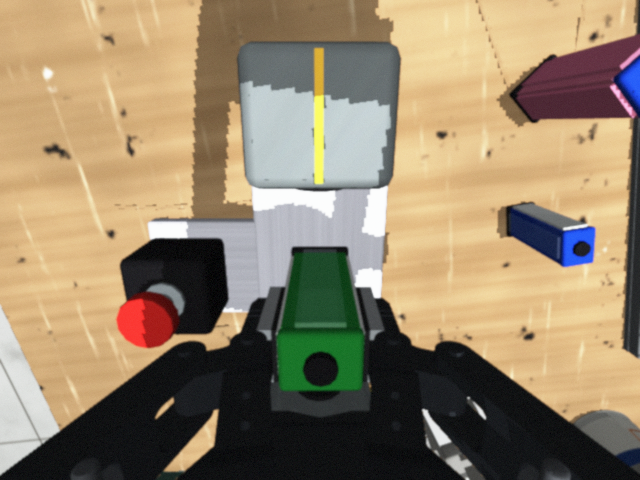

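View pics/s10.png

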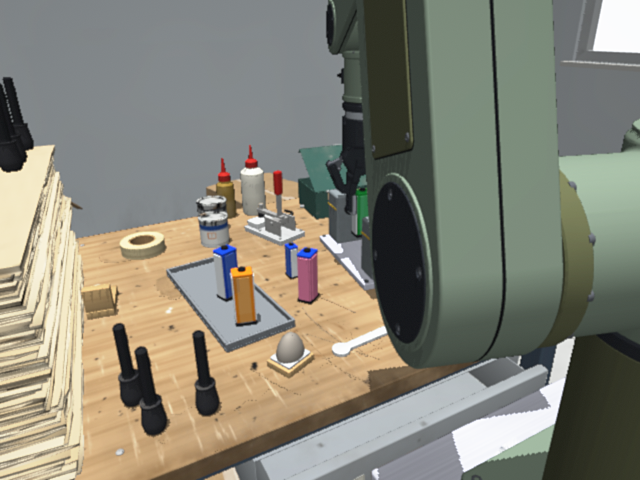

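The yellow line runs from (319,48) to (319,184) and the cell's centre is at column 320, so it is centred and square. The plunger's grey shaft shows at (165,297), so it is up. The underside is at about 53 mm, which puts the beam about 32 mm up the cell. The amber and blue cells are still standing in place. Handing in.

```bash
python3 -c "
from cell import r
print(r.close_job()); print(r.state()['position'],r.state()['grip_width'])"
```

```text
the job is handed in; nothing more can be done
None
the job is handed in; nothing more can be done
```

I zeroed the gate, then picked up the green cell by its frosted faces. I handed the job in at about 14 s, still holding the cell between the posts; no verdict is reported.

- **Plunger:** I pressed it until the wrist force reached 18 N, well above the 7 N spring, so it was on its stop. I held it there and let go. In the last wrist picture its shaft shows, so it is up. The network did not report the plunger in the last top picture or in two scene pictures after the press, at least one of them blocked by the arm. One top picture in between put it up at about 82 mm.
- **Grip:** the opening is steady at about 31 mm, against the cell's 32 mm. The pictures show the pads on the white faces only.
- **Position:** by the arm's reading the cell is within about 1 mm of the beam middle, both along the beam and sideways, with the beam about 32 mm above the underside. Its yaw matches the gate's within about 0.1°.
- **Disagreement between checks:** the networks put the cell within about 5 mm of the beam middle, within their 4 mm accuracy plus calibration error. The wrist picture, with the yellow line on the cell's centre line, agrees with the arm's reading.
- **Other cells:** amber and blue (the large blue cell in the tray) read within about 5 mm of their first positions and stand upright. That difference is no more than the spread between measurements.

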